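# Light the glazing bench and point out the vase and its mixing paddle

### The arm

A 7-joint arm with a two-finger parallel gripper is mounted at the origin on the work surface. World frame = base frame: x ahead of the robot, y to its left, z up, the work surface at z = 0. Lengths are in m, angles in rad, forces in N, time in s.
With the tool pointing down it reaches from about 0.35 to 0.9 m from the base axis. Payload 8.1 kg.
Tool frame: the origin (TCP) lies between the finger pads, 19 mm behind the fingertips; this is the grasp point; z points along the fingers, y is the line along which they close (so a half turn about z gives the same grasp; the last joint's range is limited). The gripper opens to 92 mm and grips with 3 to 60 N. Pads are 19 mm wide; open, the fingers measure 130 mm over their backs; the gripper's body (75 mm by 190 mm) begins 47 mm behind the grasp point.
Start: joints at [-1.31, 0.434, 0.025, 1.573, -0.012, 1.134, -0.075], TCP at [0.222, 0.584, 0.246] pointing down, gripper open.
Joint ranges: [-2.62, 2.62], [-0.44, 2.09], [-1.27, 1.32], [0.08, 2.57], [-1.32, 4.46], [0.12, 2], [-2.74, 2.74]. Speed limits (rad/s): [2.22, 2.22, 3.01, 3.01, 3.14, 3.14, 3.14].

### API

Orientations are given as a rotation vector (axis times angle).
In Python, from cell import arm gives the robot as it stands.
- The arm moves only by the tool send_rows, never from a script. Its argument "increments" is a list of rows, each a list of 3 entries, a list of its own where there are three numbers: the finger opening in cm, from 0 to 9.18, then the shift along the tool's x, y, z in cm, then the turn, a rotation vector about the tool's x, y, z in rad. A call has 1 to 5 rows; each row shifts and turns the commanded pose from where the row before left it, along the tool's axes as they then stand; what a row does not reach is not made up. A row lasts 1/10 s, in which the tool goes at most 50 mm and 8.59 degrees, less where a joint would pass 70% of its speed; a pose out of reach is approached as far as the arm can. A call is refused whole if a number of a shift passes 5 or a number of a turn 0.15, either way. A call with a gripper value outside its range is refused whole. The fingers move at their own pace and stop on an object; "force" is the grip in N (left out, the last holds). Time passes only in rows, so rows that do not move let the fingers close. It gives the time, the measured TCP pose, the force, the opening and the grip force at its end, in the units of the state.
- arm.observe(): the state, without advancing time (a new reading comes with each control period).
- arm.get_image(name): name is "side" or "top" or "wrist"; returns the picture (400x640x3 uint8, red, green, blue); there is no depth.
- arm.camera_params(name): a dict with "camera_matrix" (3x3 intrinsics, pixels), "R" (3x3) and "t" (3): a world point X has camera coordinates R X + t. Camera axes: x right, y down, z forward; pixel columns grow to the right and rows downward; lengths in m; the calibration is good to about 2 mm. A picture is of the moment at which its call begins: read the wrist's pose just before it. camera_params takes no time and is no camera call; for the wrist camera it gives the pose at the moment of the call.
- arm.sign_off(): hands the job in; it is judged then, once.
The state is a dict: "clock": time; "joints": joint angles; "dq": joint speeds; "joint_efforts": joint torques, N m; "position": TCP position; "ee_rot": TCP orientation; "force": force on the tool from outside, world axes, zero at the start; "ft_torque": the same for the moment, N m; "width": opening from 0.0 (shut) to 1.0 (fully open); "gripper_force": force on a finger pad.
Only numpy, scipy, OpenCV 4.12 (cv2) and the standard library are available. Lean on these libraries where they do the work, as an engineer would, in place of code of your own. Each camera call takes 0.05 s, during which the arm holds its last target. There are 200 camera calls.

### The job

Switch on the yellow work lamp by pressing the raised end of its red rocker down fully, leaving the lamp standing where it is. Then show the helper which pot to copy and what to stir its glaze with: hold the fingertips, pointing down, a few centimetres above the middle of the cobalt blue vase for two seconds, then likewise above the stainless mixing paddle head for two seconds. Touch nothing but the lamp, pick nothing up, and do not point at any other piece on the way.

Things in the scene. Friction and masses are not known exactly. Their poses are not given: they have to be found in the camera images.
- lamp: Squat yellow battery work lamp, loose, about 1.6 kg, on rubber feet: 120 mm wide (y), 156 long (its x from -66 mm at the lens to +92 mm at the rear grip), flat top 100 mm above the table. Origin under the centre of the body; z up; the round pale lens looks along its -x. The red rocker sits in the middle of the flat top; a black carrying grip stands off the rear (+x), below the top.
- rocker (a joint): Red rocker on the lamp's top, 54 mm long (lamp x), 30 wide: a shallow V of two flat faces pivoting about a line along the lamp's y, 110 mm above the table over its origin. Rad: 0 = off (lens-side face slopes up at 0.44 rad, its end 11 mm above the pivot; other face level), 0.44 = on, at its stop (lens-side face level, at 110 mm). Stays where left; friction of about 2.5 N at 20 mm from the pivot.
- rocker_press (a point): Point to press: on the rocker's lens-side face, on a short white bar, 19 mm from the pivot. About 118 mm above the table when off, 110 mm when fully on.
- vase_top (a point): Centre of the open mouth, at rim height, of the glossy cobalt blue vase: loose, about 0.55 kg, 140 mm tall, 88 mm across the belly, 60 mm across the rim. z up.
- paddle_top (a point): Top of the upright stub shaft of the stainless mixing paddle head: loose, 0.3 kg, a cage of two rings 88 mm across with four slanted blades, 47 mm tall, with a 12 mm stub in the middle that ends 90 mm above the table. z up.
- mug_top (a point): Bystander: centre of the mouth, at rim height, of the speckled oatmeal mug, loose, 92 mm tall, 80 mm across; its handle reaches 72 mm from the axis along +y. z up.
- cutter_top (a point): Bystander: top centre of the upright brass hole cutter, loose, 85 mm tall, 42 mm across. z up.
- pin_tool_top (a point): Bystander: top middle of the chunky wooden pin tool that lies on the table, loose, 132 mm long along its x (needle to +x), 30 mm thick. z up.
- vase: The vase itself (origin: centre of its underside, on the table; z up), straight below vase_top.
- paddle: The paddle head itself (origin: centre of its underside, on the table; z up), straight below paddle_top.
- mug: The mug itself (origin: centre of its underside, on the table; z up), straight below mug_top.
- cutter: The hole cutter itself (origin: centre of its underside, on the table; z up), straight below cutter_top.
- pin_tool: The pin tool itself (origin: centre of its underside, on the table; z up), straight below pin_tool_top.

How it is judged:
By the outcome, as a careful person would: the job done as asked, in the order asked, and still so for the second after the job is handed in, with the robot touching nothing.
It also fails if it takes over 48 s, if anything falls off the work surface, if the arm or the gripper's body presses on something with over 40 N, if the wrist force passes 120 N, or if a joint passes its speed limit or range.

## Working session

There is one attempt and no reset: what is moved stays moved. The work goes in short steps, Python scripts to look and compute and a tool call to move; the robot and the scene stay as the last step left them, time stands still between calls to the robot, and variables do not carry over. Pictures are saved under pics/ and viewed, at most 10 in all, crops included, and the job is handed in when it is done.

Besides the shell and the picture viewer there is one more tool, called as name(argument=value, ...) on one line, values as JSON. send_rows: Moves the arm, as the interface text tells. Its arguments: {"type":"object","properties":{"increments":{"type":"array"},"force":{"type":"number"}},"required":["increments"]}

```bash
mkdir -p pics; ls; python3 - <<'E'
from cell import arm
import cv2
s=arm.observe();print(s['clock'],s['position'],s['ee_rot'],s['width'])
for n in('top','side'):
    cv2.imwrite(f'pics/{n}0.png',cv2.cvtColor(arm.get_image(n),cv2.COLOR_RGB2BGR))
    p=arm.camera_params(n);print(n,p)
E
```

```text
pics
0.0 [0.22227229 0.58363842 0.24473283] [-5.68324357e-01 -3.08962915e+00  2.45142811e-03] 0.9997655444649524
top {'camera_matrix': array([[444.02391934,   0.        , 318.81069631],
       [  0.        , 444.02391934, 202.11888054],
       [  0.        ,   0.        ,   1.        ]]), 'R': array([[ 0.02593784, -0.99934193,  0.02535626],
       [-0.98795356, -0.02949675, -0.1519135 ],
       [ 0.15256146, -0.0211105 , -0.98806849]]), 't': array([-0.03296416,  0.53185309,  0.88965053])}
side {'camera_matrix': array([[391.69818751,   0.        , 317.28125219],
       [  0.        , 391.69818751, 194.05096262],
       [  0.        ,   0.        ,   1.        ]]), 'R': array([[ 0.70025146, -0.71380297,  0.01154188],
       [-0.39545784, -0.40130897, -0.82617444],
       [ 0.59435763,  0.57396553, -0.56329617]]), 't': array([-0.37789592,  0.29113436,  0.53858757])}
```

View pics/top0.png

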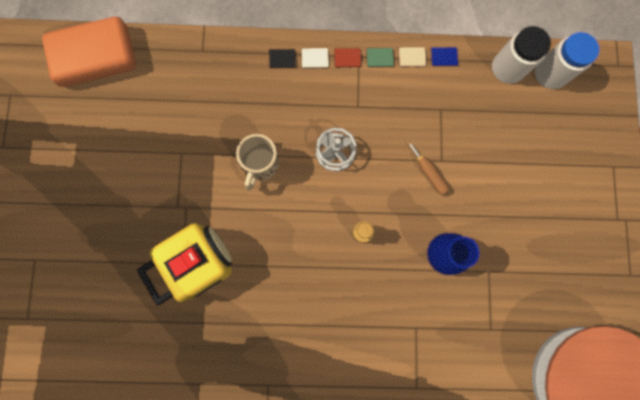

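View pics/side0.png

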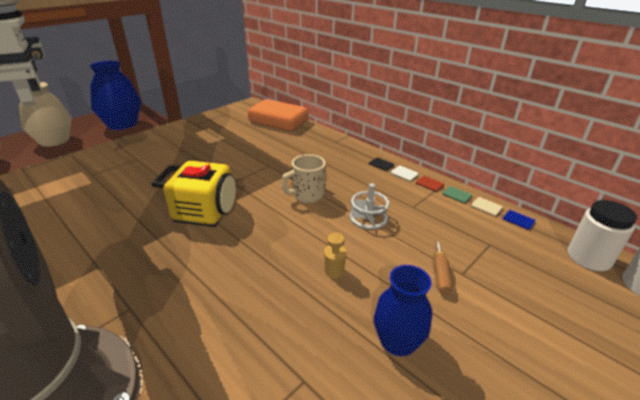

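The top view shows the lamp's red rocker at about (187,261) with the lens on its right side. The vase mouth is at (462,251), the paddle stub near (338,142), the mug (257,152), the cutter (363,232) and the pin tool (430,172). The side view agrees: rocker (197,169), vase rim (410,280), stub top (372,186). I'll enlarge crops for the details.

```bash
cat > h.py <<'E'
import numpy as np, cv2
from cell import arm
def ray(n,uv,z,p=None):
    p=p or arm.camera_params(n);R,t,K=p['R'],p['t'],p['camera_matrix']
    c=-R.T@t;d=R.T@np.linalg.inv(K)@[uv[0],uv[1],1]
    return c+d*(z-c[2])/d[2]
def proj(n,X):
    p=arm.camera_params(n);q=p['camera_matrix']@(p['R']@np.array(X)+p['t']);return q[:2]/q[2]
E
python3 - <<'E'
from h import *
a=cv2.imread('pics/top0.png');b=cv2.imread('pics/side0.png')
def crop(im,u,v,w,h,k):return cv2.resize(im[v:v+h,u:u+w],None,fx=k,fy=k,interpolation=cv2.INTER_CUBIC)
L=crop(a,130,215,110,90,3.6)
A=[crop(a,x,y,66,50,6) for x,y in((155,236),(305,125))]+[crop(a,425,227,66,50,6),crop(b,340,170,66,50,6)]
cv2.imwrite('pics/c0.png',np.vstack([np.hstack(A[:2]),np.hstack(A[2:])]))
hsv=cv2.cvtColor(a,cv2.COLOR_BGR2HSV)
def mask(roi,lo,hi):
    m=np.zeros(hsv.shape[:2],np.uint8);x,y,w,h=roi
    m[y:y+h,x:x+w]=cv2.inRange(hsv,lo,hi)[y:y+h,x:x+w];return m
m=mask((155,236,66,50),(0,150,90),(8,255,255))|mask((155,236,66,50),(172,150,90),(180,255,255))
c=max(cv2.findContours(m,0,1)[0],key=cv2.contourArea);r=cv2.minAreaRect(c);print('red',r)
bx=cv2.boxPoints(r);print(np.round([ray('top',q,.113) for q in bx],4));print('c',ray('top',r[0],.113))
m=mask((140,215,100,90),(22,150,120),(35,255,255));r=cv2.minAreaRect(np.vstack(cv2.findContours(m,0,1)[0]));print('yel',r)
for n,uv,z in(('vase',(462,251),.14),('vase_s',0,0),('stub',(338,142),.09),('mug',(257,152),.092),('cut',(365,231),.085),('pin',(432,173),.03)):
    if uv: print(n,ray('top',uv,z).round(3))
print('vase_side',ray('side',(411,280),.14),'stub side',ray('side',(372,186),.09))
E
```

```text
red ((184.260986328125, 261.44879150390625), (17.927291870117188, 30.965322494506836), 57.094757080078125)
[[0.3986 0.2664 0.113 ]
 [0.4314 0.2202 0.113 ]
 [0.4037 0.2    0.113 ]
 [0.3713 0.2462 0.113 ]]
c [0.40116391 0.23326539 0.113     ]
yel ((188.730224609375, 261.9673767089844), (62.979522705078125, 61.17836380004883), 58.73626708984375)
vase [ 0.434 -0.284  0.14 ]
stub [ 0.65  -0.053  0.09 ]
mug [0.623 0.11  0.092]
cut [ 0.471 -0.11   0.085]
pin [ 0.605 -0.261  0.03 ]
vase_side [ 0.43120863 -0.28860642  0.14      ] stub side [ 0.6488291 -0.0560995  0.09     ]
```

View pics/c0.png

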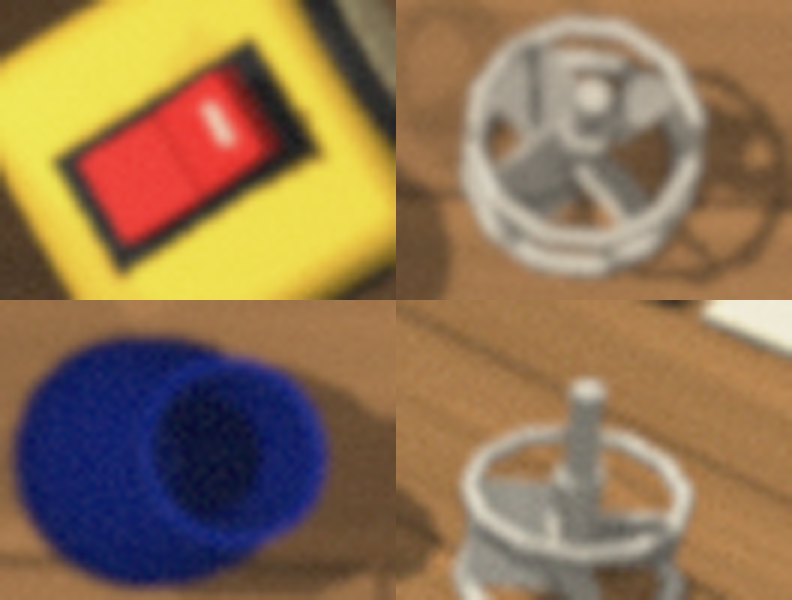

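The crops show the white bar at top-image (191.2,256.5). The rocker is off, with its raised end toward the lens (image right). The stub top is at (338,140.8) and the vase mouth centre at (464.7,252.3).

```bash
cat >> h.py <<'E'
from scipy.spatial.transform import Rotation as Ro
def to(X,yaw=None):
    s=arm.observe();R=Ro.from_rotvec(s['ee_rot']);M=R.as_matrix()
    print('t',round(s['clock'],2),'pos',s['position'].round(4),'toolx deg',np.degrees(np.arctan2(M[1,0],M[0,0])).round(1),'tilt',M[:,2].round(3))
    print('shift cm',(M.T@(np.array(X)-s['position'])*100).round(2),'F',s['force'].round(1))
E
python3 - <<'E'
from h import *
P=ray('top',(191.2,256.5),.118);print('press',P, proj('side',P))
print('stub',ray('top',(338,140.8),.09),ray('side',(372,184.5),.09));print('vase',ray('top',(464.7,252.3),.14))
to([P[0],P[1],.20])
E
```

```text
press [0.41061092 0.21966742 0.118     ] [202.96798765 167.59451558]
stub [ 0.65206232 -0.05275581  0.09      ] [ 0.65355285 -0.05242738  0.09      ]
vase [ 0.43126678 -0.28889507  0.14      ]
t 0.1 pos [0.2223 0.5837 0.2448] toolx deg 159.1 tilt [-0.    -0.001 -1.   ]
shift cm [-30.55 -27.31   4.53] F [ 1.3 -0.  -0.5]
```

send_rows(increments=[[0, [-3, -2.7, 0], [0, 0, 0]], [0, [-3, -2.7, 0], [0, 0, 0]], [0, [-3, -2.7, 0], [0, 0, 0]], [0, [-3, -2.7, 0], [0, 0, 0]], [0, [-3, -2.7, 0], [0, 0, 0]]])

```text
clock: 0.6
position: [0.315, 0.4028, 0.2453]
ee_rot: [-0.568, -3.09, 0.001]
force: [1.1, 0.3, -0.2]
width: 0.612
gripper_force: 0.0
```

send_rows(increments=[[0, [-3, -2.7, 0], [0, 0, 0]], [0, [-3, -2.7, 0], [0, 0, 0]], [0, [-3, -2.7, 0], [0, 0, 0]], [0, [-3, -2.7, 0], [0, 0, 0]], [0, [-1, -0.9, 0], [0, 0, 0]]])

```text
clock: 1.1
position: [0.396, 0.2446, 0.2454]
ee_rot: [0.576, 3.088, -0.002]
force: [-0.0, 0.3, -0.2]
width: 0.178
gripper_force: 0.0
```

send_rows(increments=[[0, [0, 0, 0.5], [0, 0, 0.148]], [0, [0, 0, 0.5], [0, 0, 0.148]], [0, [0, 0, 0.5], [0, 0, 0.148]], [0, [0, 0, 0.5], [0, 0, 0.145]], [0, [0, 0, 0], [0, 0, 0]]])

```text
clock: 1.6
position: [0.3939, 0.2486, 0.2248]
ee_rot: [-1.444, -2.79, 0.002]
force: [-0.6, -0.0, 0.4]
width: 0.002
gripper_force: 0.0
```

```bash
python3 - <<'E'
from h import *
to([.4106,.2197,.16]);print(arm.observe()['width'])
p=arm.camera_params('wrist');im=arm.get_image('wrist')
cv2.imwrite('pics/w1.png',cv2.cvtColor(im,cv2.COLOR_RGB2BGR))
print(proj('wrist',[.4106,.2197,.118]))
E
```

```text
t 1.6 pos [0.3939 0.2486 0.2248] toolx deg 125.3 tilt [-0.001 -0.001 -1.   ]
shift cm [-3.32 -0.29  6.48] F [-0.6 -0.   0.4]
0.0021711319630424255
[312.48669801 246.26303619]
```

View pics/w1.png

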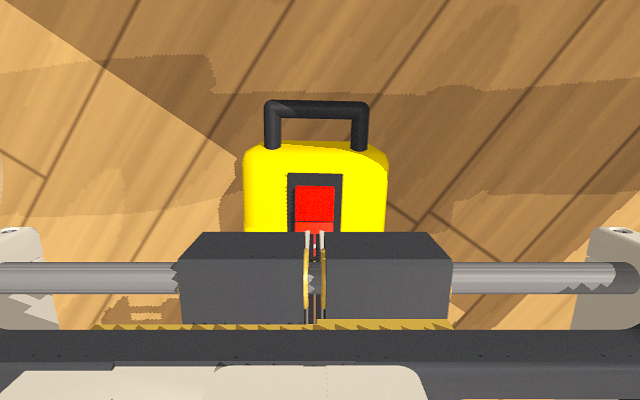

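The wrist view shows the lamp square to the tool, with the rocker at column 315 against 312.5 predicted for the press point, so it is centred to about 1 mm. The grip is on the tool's +x side. Now I move over the bar and descend.

send_rows(increments=[[0, [-1.7, -0.1, 0], [0, 0, 0]], [0, [-1.6, -0.1, 1], [0, 0, 0]], [0, [0, 0, 2], [0, 0, 0]], [0, [0, 0, 2], [0, 0, 0]], [0, [0, 0, 1.5], [0, 0, 0]]])

```text
clock: 2.15
position: [0.4117, 0.2207, 0.1598]
ee_rot: [-1.434, -2.795, 0.0]
force: [-0.2, -0.1, -0.1]
width: 0.006
gripper_force: 0.0
```

send_rows(increments=[[0, [0, 0, 0], [0, 0, 0]], [0, [0, 0, 0], [0, 0, 0]]])

```text
clock: 2.35
position: [0.412, 0.2209, 0.1609]
ee_rot: [-1.437, -2.793, 0.0]
force: [-0.1, 0.5, -0.1]
width: 0.004
gripper_force: 0.0
```

```bash
python3 - <<'E'
from h import *
to([.4106,.2197,.129])
cv2.imwrite('pics/s2.png',cv2.resize(cv2.cvtColor(arm.get_image('side'),cv2.COLOR_RGB2BGR)[110:240,130:290],None,fx=4,fy=4,interpolation=2))
E
```

```text
t 2.35 pos [0.412  0.2209 0.1609] toolx deg 125.5 tilt [-0. -0. -1.]
shift cm [-0.02 -0.19  3.19] F [-0.1  0.5 -0.1]
```

View pics/s2.png

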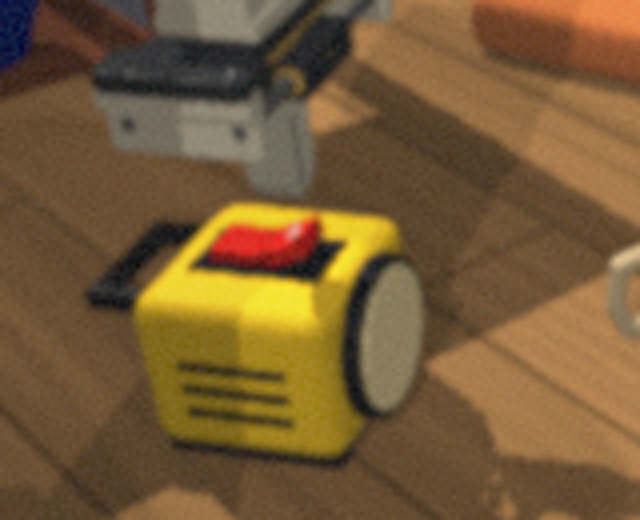

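The closed fingertips are at crop (280,190), just above the rocker's raised lens end at (300,230). I press in slow steps.

send_rows(increments=[[0, [0, -0.1, 1], [0, 0, 0]], [0, [0, 0, 0.8], [0, 0, 0]], [0, [0, 0, 0.3], [0, 0, 0]], [0, [0, 0, 0.3], [0, 0, 0]], [0, [0, 0, 0.3], [0, 0, 0]]])

```text
clock: 2.9
position: [0.4114, 0.22, 0.1335]
ee_rot: [1.441, 2.791, 0.0]
force: [0.8, -2.0, 1.0]
width: 0.007
gripper_force: 1.4
```

send_rows(increments=[[0, [0, 0, 0.2], [0, 0, 0]], [0, [0, 0, 0.15], [0, 0, 0]], [0, [0, 0, 0.1], [0, 0, 0]], [0, [0, 0, 0], [0, 0, 0]]])

```text
clock: 3.3
position: [0.4112, 0.2204, 0.1291]
ee_rot: [1.441, 2.792, 0.0]
force: [1.0, -1.7, 2.4]
width: 0.002
gripper_force: 1.0
```

send_rows(increments=[[0, [0, 0, 0.1], [0, 0, 0]], [0, [0, 0, 0.05], [0, 0, 0]], [0, [0, 0, 0], [0, 0, 0]]])

```text
clock: 3.6
position: [0.4113, 0.2204, 0.1288]
ee_rot: [-1.441, -2.792, -0.002]
force: [-4.3, -4.1, 21.9]
width: 0.004
gripper_force: 10.8
```

The force jump to 22 N at tip height 0.110 m shows the rocker is at its stop. I lift and check.

send_rows(increments=[[0, [0, 0, -0.5], [0, 0, 0]], [0, [0, 0, -2], [0, 0, 0]], [0, [0, 0, -4], [0, 0, 0]], [0, [0, 0, -4], [0, 0, 0]], [0, [0, 0, -4], [0, 0, 0]]])

```text
clock: 4.1
position: [0.4104, 0.2203, 0.2739]
ee_rot: [-1.44, -2.791, 0.001]
force: [1.7, 1.1, -0.7]
width: 0.004
gripper_force: 0.0
```

```bash
python3 - <<'E'
from h import *
to([.4313,-.289,.27])
a=cv2.cvtColor(arm.get_image('side'),cv2.COLOR_RGB2BGR)[110:240,130:290]
cv2.imwrite('pics/s3.png',cv2.resize(a,None,fx=4,fy=4,interpolation=2))
E
```

```text
t 4.1 pos [0.4104 0.2203 0.2739] toolx deg 125.4 tilt [-0.001 -0.    -1.   ]
shift cm [-42.71 -27.82   0.4 ] F [ 1.7  1.1 -0.7]
```

View pics/s3.png

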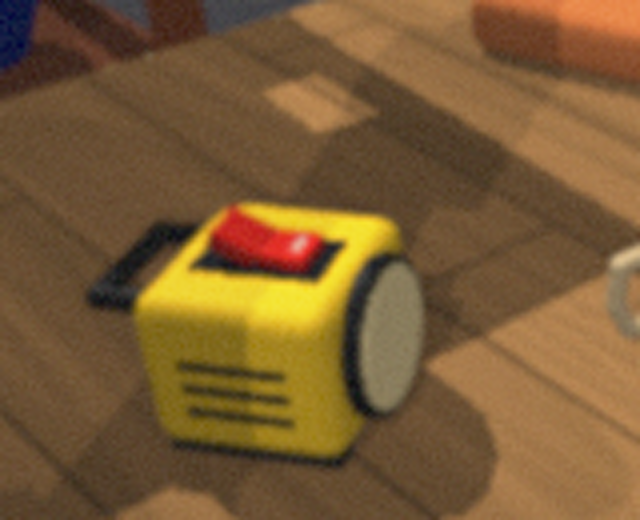

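The rocker is now on, with its lens end level at crop (300,245), and the lamp hasn't moved. Next is the vase, on a path bowed toward the base to stay clear of the cutter.

send_rows(increments=[[0, [-3.1, -2.8, 0], [0, 0, 0]], [0, [-3.1, -2.8, 0], [0, 0, 0]], [0, [-3.1, -2.8, 0], [0, 0, 0]], [0, [-3.1, -2.8, 0], [0, 0, 0]], [0, [-3.1, -2.8, 0], [0, 0, 0]]])

```text
clock: 4.65
position: [0.386, 0.0116, 0.2724]
ee_rot: [-1.44, -2.792, -0.001]
force: [0.5, -0.4, 0.4]
width: 0.008
gripper_force: 0.0
```

send_rows(increments=[[0, [-3.1, -2.8, 0], [0, 0, 0]], [0, [-3.1, -2.8, 0], [0, 0, 0]], [0, [-3.1, -2.8, 0], [0, 0, 0]], [0, [-3.6, -1.1, 0], [0, 0, 0]], [0, [-3.6, -1.1, 0], [0, 0, 0]]])

```text
clock: 5.15
position: [0.3958, -0.1842, 0.2727]
ee_rot: [1.44, 2.792, 0.002]
force: [-0.0, 0.8, -0.4]
width: 0.006
gripper_force: 0.0
```

send_rows(increments=[[0, [-3.6, -1.1, 0], [0, 0, 0]], [0, [-3.6, -1.1, 0], [0, 0, 0]], [0, [-3.6, -1.1, 0], [0, 0, 0]], [0, [0, 0, 0], [0, 0, 0]]])

```text
clock: 5.55
position: [0.432, -0.2944, 0.2722]
ee_rot: [1.446, 2.788, -0.005]
force: [0.1, -0.2, -0.2]
width: 0.005
gripper_force: 0.0
```

```bash
python3 - <<'E'
from h import *
to([.4313,-.289,.20])
E
```

```text
t 5.55 pos [ 0.432  -0.2944  0.2722] toolx deg 125.2 tilt [-0.    -0.003 -1.   ]
shift cm [0.5  0.27 7.22] F [ 0.1 -0.2 -0.2]
```

send_rows(increments=[[0, [0.5, 0.3, 1.5], [0, 0, 0]], [0, [0, 0, 2], [0, 0, 0]], [0, [0, 0, 2], [0, 0, 0]], [0, [0, 0, 2], [0, 0, 0]], [0, [0, 0, 0], [0, 0, 0]]])

```text
clock: 6.05
position: [0.4299, -0.2824, 0.1953]
ee_rot: [-1.438, -2.788, -0.001]
force: [0.3, 0.6, -0.1]
width: 0.002
gripper_force: 0.0
```

```bash
python3 - <<'E'
from h import *
to([.4313,-.289,.197])
a=cv2.cvtColor(arm.get_image('side'),cv2.COLOR_RGB2BGR)[150:370,290:530]
cv2.imwrite('pics/s4.png',cv2.resize(a,None,fx=2.5,fy=2.5,interpolation=2))
E
```

```text
t 6.05 pos [ 0.4299 -0.2824  0.1953] toolx deg 125.4 tilt [-0.004  0.002 -1.   ]
shift cm [-0.61 -0.27 -0.17] F [ 0.3  0.6 -0.1]
```

View pics/s4.png

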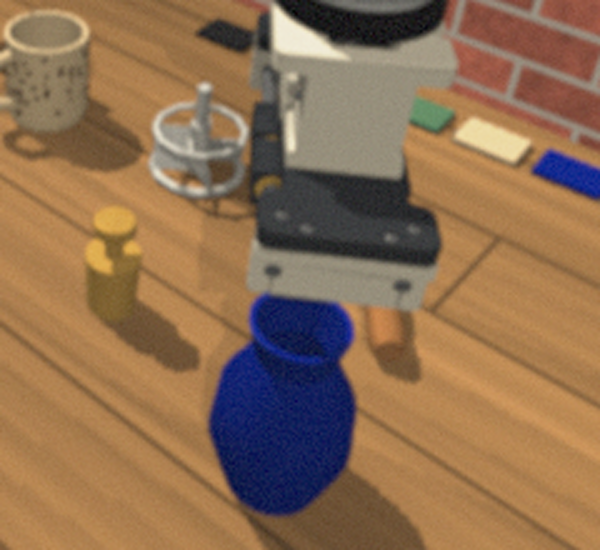

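```bash
python3 - <<'E'
from h import *
s=arm.observe();p=s['position']
for z in(.242,.176,.14): print(z,(proj('side',[p[0],p[1],z])-[290,150])*2.5)
a=arm.get_image('wrist')
cv2.imwrite('pics/w4.png',cv2.cvtColor(a,cv2.COLOR_RGB2BGR)); print(proj('wrist',[.4313,-.289,.14]),proj('wrist',[p[0],p[1],.176]))
to([.4313,-.289,.197])
E
```

```text
0.242 [322.13622377 178.51393937]
0.176 [303.01608462 273.96552289]
0.14 [293.67041111 320.62100637]
[312.88864425 233.59588647] [317.87957205 248.81499851]
t 6.15 pos [ 0.4311 -0.2839  0.1977] toolx deg 125.4 tilt [-0.001  0.001 -1.   ]
shift cm [-0.43 -0.28  0.07] F [-0.3 -0.   0.5]
```

View pics/w4.png

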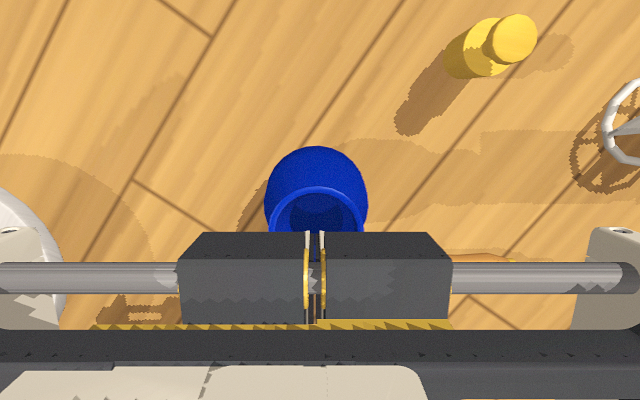

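In the wrist view the vase mouth is centred at about (317,231) and the predicted spot is (313,234), so the tip is within a few mm. The fingertips stand about 38 mm above the rim, hidden from the side camera by the gripper body. I apply a small correction and hold.

send_rows(increments=[[0, [-0.3, -0.1, 0], [0, 0, 0]], [0, [0, 0, 0], [0, 0, 0]], [0, [0, 0, 0], [0, 0, 0]], [0, [0, 0, 0], [0, 0, 0]], [0, [0, 0, 0], [0, 0, 0]]])

```text
clock: 6.65
position: [0.4321, -0.2874, 0.1977]
ee_rot: [1.441, 2.791, 0.0]
force: [0.2, 0.9, 1.2]
width: 0.005
gripper_force: 0.0
```

send_rows(increments=[[0, [0, 0, 0], [0, 0, 0]], [0, [0, 0, 0], [0, 0, 0]], [0, [0, 0, 0], [0, 0, 0]], [0, [0, 0, 0], [0, 0, 0]], [0, [0, 0, 0], [0, 0, 0]]])

```text
clock: 7.15
position: [0.4321, -0.2874, 0.1975]
ee_rot: [-1.441, -2.792, -0.0]
force: [1.2, -0.3, -0.4]
width: 0.007
gripper_force: 0.0
```

send_rows(increments=[[0, [0, 0, 0], [0, 0, 0]], [0, [0, 0, 0], [0, 0, 0]], [0, [0, 0, 0], [0, 0, 0]], [0, [0, 0, 0], [0, 0, 0]], [0, [0, 0, 0], [0, 0, 0]]])

```text
clock: 7.65
position: [0.4321, -0.2874, 0.1975]
ee_rot: [1.441, 2.792, 0.0]
force: [1.0, -0.9, 0.5]
width: 0.006
gripper_force: 0.0
```

send_rows(increments=[[0, [0, 0, 0], [0, 0, 0]], [0, [0, 0, 0], [0, 0, 0]], [0, [0, 0, 0], [0, 0, 0]], [0, [0, 0, 0], [0, 0, 0]], [0, [0, 0, 0], [0, 0, 0]]])

```text
clock: 8.15
position: [0.4321, -0.2874, 0.1975]
ee_rot: [-1.441, -2.792, -0.0]
force: [0.3, -0.3, 0.2]
width: 0.009
gripper_force: 0.0
```

send_rows(increments=[[0, [0, 0, 0], [0, 0, 0]], [0, [0, 0, 0], [0, 0, 0]], [0, [0, 0, 0], [0, 0, 0]], [0, [0, 0, 0], [0, 0, 0]], [0, [0, 0, 0], [0, 0, 0]]])

```text
clock: 8.65
position: [0.4321, -0.2874, 0.1975]
ee_rot: [1.441, 2.792, 0.0]
force: [0.4, 0.4, -0.0]
width: 0.002
gripper_force: 0.0
```

send_rows(increments=[[0, [0, 0, 0], [0, 0, 0]], [0, [0, 0, 0], [0, 0, 0]], [0, [0, 0, -2], [0, 0, 0]], [0, [0, 0, -3], [0, 0, 0]], [0, [0, 0, -3], [0, 0, 0]]])

```text
clock: 9.15
position: [0.4317, -0.2873, 0.2783]
ee_rot: [-1.441, -2.791, 0.001]
force: [0.9, -0.5, 1.3]
width: 0.006
gripper_force: 0.0
```

```bash
python3 - <<'E'
from h import *
to([.56,-.17,.28]);to([.652,-.053,.22])
E
```

```text
t 9.15 pos [ 0.4317 -0.2873  0.2783] toolx deg 125.4 tilt [-0.001  0.    -1.   ]
shift cm [ 2.14 17.25 -0.19] F [ 0.9 -0.5  1.3]
t 9.15 pos [ 0.4317 -0.2873  0.2783] toolx deg 125.4 tilt [-0.001  0.    -1.   ]
shift cm [ 6.35 31.53  5.81] F [ 0.9 -0.5  1.3]
```

send_rows(increments=[[0, [0.5, 4.3, 0], [0, 0, 0]], [0, [0.5, 4.3, 0], [0, 0, 0]], [0, [0.6, 4.3, 0], [0, 0, 0]], [0, [0.6, 4.3, 0], [0, 0, 0]], [0, [1, 3.6, 0], [0, 0, 0]]])

```text
clock: 9.65
position: [0.5848, -0.1389, 0.2774]
ee_rot: [1.439, 2.792, 0.0]
force: [0.6, -0.3, -0.2]
width: 0.006
gripper_force: 0.0
```

send_rows(increments=[[0, [1, 3.6, 0], [0, 0, 0]], [0, [1, 3.6, 0], [0, 0, 0]], [0, [1, 3.6, 0], [0, 0, 0]], [0, [0, 0, 0], [0, 0, 0]], [0, [0, 0, 0], [0, 0, 0]]])

```text
clock: 10.15
position: [0.6539, -0.0529, 0.2769]
ee_rot: [-1.438, -2.793, 0.001]
force: [0.2, -0.4, 0.2]
width: 0.006
gripper_force: 0.0
```

```bash
python3 - <<'E'
from h import *
to([.652,-.053,.15])
E
```

```text
t 10.15 pos [ 0.6539 -0.0529  0.2769] toolx deg 125.5 tilt [-0.001 -0.001 -1.   ]
shift cm [ 0.1  -0.15 12.69] F [ 0.2 -0.4  0.2]
```

send_rows(increments=[[0, [0.1, -0.1, 2.7], [0, 0, 0]], [0, [0, 0, 3.5], [0, 0, 0]], [0, [0, 0, 3.5], [0, 0, 0]], [0, [0, 0, 2], [0, 0, 0]], [0, [0, 0, 1], [0, 0, 0]]])

```text
clock: 10.65
position: [0.6506, -0.0549, 0.1488]
ee_rot: [-1.443, -2.788, 0.003]
force: [-0.4, 0.2, 1.0]
width: 0.004
gripper_force: 0.0
```

```bash
python3 - <<'E'
from h import *
a=arm.get_image('top')
to([.652,-.053,.15])
b=arm.get_image('side')
k=lambda i,u,v:cv2.resize(cv2.cvtColor(i,cv2.COLOR_RGB2BGR)[v:v+150,u:u+130],None,fx=3,fy=3)
cv2.imwrite('pics/s5.png',np.hstack([k(a,275,75),k(b,305,90)]))
E
```

```text
t 10.7 pos [ 0.6507 -0.0547  0.1483] toolx deg 125.3 tilt [-0.003 -0.    -1.   ]
shift cm [ 0.06  0.21 -0.17] F [-0.2  0.4 -0.3]
```

View pics/s5.png

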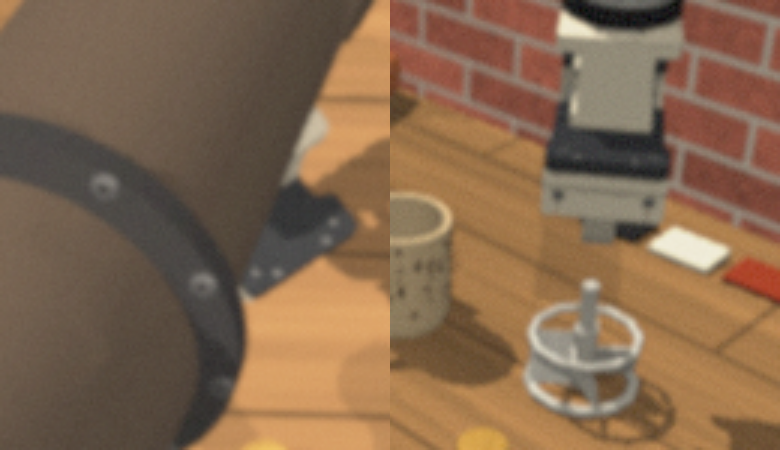

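The fingertips, at crop (598,240), are straight above the stub top at (590,285), about 4 cm up. Now I hold, then lift away.

send_rows(increments=[[0, [0, 0, 0], [0, 0, 0]], [0, [0, 0, 0], [0, 0, 0]], [0, [0, 0, 0], [0, 0, 0]], [0, [0, 0, 0], [0, 0, 0]], [0, [0, 0, 0], [0, 0, 0]]])

```text
clock: 11.25
position: [0.6525, -0.0535, 0.1509]
ee_rot: [1.44, 2.791, 0.001]
force: [0.1, 0.1, 0.6]
width: 0.004
gripper_force: 0.0
```

send_rows(increments=[[0, [0, 0, 0], [0, 0, 0]], [0, [0, 0, 0], [0, 0, 0]], [0, [0, 0, 0], [0, 0, 0]], [0, [0, 0, 0], [0, 0, 0]], [0, [0, 0, 0], [0, 0, 0]]])

```text
clock: 11.75
position: [0.6523, -0.0536, 0.1505]
ee_rot: [-1.441, -2.792, 0.0]
force: [-0.4, -0.4, 0.0]
width: 0.005
gripper_force: 0.0
```

send_rows(increments=[[0, [0, 0, 0], [0, 0, 0]], [0, [0, 0, 0], [0, 0, 0]], [0, [0, 0, 0], [0, 0, 0]], [0, [0, 0, 0], [0, 0, 0]], [0, [0, 0, 0], [0, 0, 0]]])

```text
clock: 12.25
position: [0.6523, -0.0536, 0.1505]
ee_rot: [-1.441, -2.792, 0.0]
force: [0.3, 0.1, -0.1]
width: 0.004
gripper_force: 0.0
```

send_rows(increments=[[0, [0, 0, 0], [0, 0, 0]], [0, [0, 0, 0], [0, 0, 0]], [0, [0, 0, 0], [0, 0, 0]], [0, [0, 0, 0], [0, 0, 0]], [0, [0, 0, 0], [0, 0, 0]]])

```text
clock: 12.75
position: [0.6523, -0.0535, 0.1505]
ee_rot: [-1.441, -2.792, -0.0]
force: [-0.2, -0.3, 0.7]
width: 0.005
gripper_force: 0.0
```

send_rows(increments=[[0, [0, 0, 0], [0, 0, 0]], [0, [0, 0, 0], [0, 0, 0]], [0, [0, 0, 0], [0, 0, 0]], [0, [0, 0, 0], [0, 0, 0]], [0, [0, 0, 0], [0, 0, 0]]])

```text
clock: 13.25
position: [0.6523, -0.0536, 0.1505]
ee_rot: [1.441, 2.792, 0.0]
force: [0.1, -0.9, -0.2]
width: 0.005
gripper_force: 0.0
```

send_rows(increments=[[0, [0, 0, -2], [0, 0, 0]], [0, [0, 0, -3], [0, 0, 0]], [0, [0, 0, -3], [0, 0, 0]], [0, [0, 0, -2], [0, 0, 0]], [0, [0, 0, 0], [0, 0, 0]]])

```text
clock: 13.75
position: [0.6538, -0.0542, 0.2538]
ee_rot: [1.439, 2.787, 0.004]
force: [-0.1, -0.8, -0.0]
width: 0.008
gripper_force: 0.0
```

```bash
python3 - <<'E'
from h import *
to([.652,-.053,.25]);print(arm.sign_off())
E
```

```text
t 13.75 pos [ 0.6538 -0.0542  0.2538] toolx deg 125.4 tilt [ 0.005 -0.    -1.   ]
shift cm [ 0.2  -0.08  0.38] F [-0.1 -0.8 -0. ]
the job is handed in; nothing more can be done
None
```

The job is handed in at about 13.8 s: I pressed the rocker to its stop without moving the lamp, then held the fingertips about 4 cm above the vase and then the paddle for over 2 s each, touching nothing else.

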